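# Draw out and hold the spring rig's carriage behind its lowered guard

## Robot

A 7-joint arm with a two-finger parallel gripper is mounted at the origin on the work surface. World frame = base frame: x ahead of the robot, y to its left, z up, the work surface at z = 0. Lengths are in m, angles in degrees, forces in N, time in s.
With the tool pointing down it reaches from about 0.425 to 0.875 m from the base axis. Payload 4.7 kg.
Tool frame: the origin (TCP) lies on the mounting face of the last link; the fingertips stand 182 mm ahead of it and the grasp point (between the pads) lies 164 mm ahead of it; z points along the fingers, y is the line along which they close (so a half turn about z gives the same grasp; the last joint's range is limited). The gripper opens to 87 mm and grips with 3 to 60 N. Pads are 19 mm wide; open, the fingers measure 117 mm over their backs; the gripper's body (75 mm by 190 mm) begins 51 mm behind the grasp point.
Start: joints at [71.11, 18.392, -4.016, 83.108, 1.295, 78.541, -3.26], TCP at [0.219, -0.612, 0.405] pointing down, gripper open.
Joint ranges: [-163.93, 163.93], [-17.29, 119.83], [-79.2, 71.16], [3.27, 140.29], [-89.18, 269.18], [5.43, 117.66], [-154.24, 154.24]. Speed limits (degrees/s): [147.25, 147.25, 180, 180, 180, 180, 180].

## Interface

Orientations are given as [roll, pitch, yaw] about the fixed x, y, z axes, in that order (R = Rz(yaw) Ry(pitch) Rx(roll)).
In Python, from cell import env gives the robot as it stands.
- The arm moves only by the tool servo_tool, never from a script. Its argument "plan" is a list of rows, each an object with "xyz": the shift along the tool's x, y, z in cm, a list of three; "twist": the turn, a rotation vector about the tool's x, y, z in degrees, a list of three; "jaw": the closure, from 0 (fully open) to 1 (shut). In form: [{"xyz": [x, y, z], "twist": [wx, wy, wz], "jaw": jaw}, ...]. A call has 1 to 10 rows; each row is the pose to reach, as a shift and turn from the pose commanded when the call began, along the tool's axes at that moment; what a row does not reach only later rows make up. A row lasts 1/12 s, in which the tool goes at most 41.7 mm and 7.16 degrees, less where a joint would pass 70% of its speed; a pose out of reach is approached as far as the arm can. A call with a gripper value outside its range is refused whole. The fingers move at their own pace and stop on an object; "newtons" is the grip in N (left out, the last holds). Time passes only in rows, so rows that repeat a pose let the fingers close. It gives the time, the measured TCP pose, the force, the opening and the grip force at its end, in the units of the state.
- env.get_obs(): the state, without advancing time (a new reading comes with each control period).
- env.read_camera(name): name is "scene" or "top" or "wrist"; returns a dict with "img" (480x640x3 uint8, red, green, blue), "camera_matrix" (3x3 intrinsics, pixels), "R" (3x3) and "t" (3): a world point X has camera coordinates R X + t. Camera axes: x right, y down, z forward; pixel columns grow to the right and rows downward; lengths in m; the calibration is good to about 2 mm. A picture is of the moment at which its call begins. There is no depth.
- env.sign_off(): hands the job in; it is judged then, once.
The state is a dict: "time_s": time; "qpos": joint angles; "joint_velocities": joint speeds; "effort": joint torques, N m; "tool_pos": TCP position; "tool_rot": TCP orientation; "force": force on the tool from outside, world axes, zero at the start; "wrist_torque": the same for the moment, N m; "grip_width": finger opening in m; "grasp_force": force on a finger pad.
Only numpy, scipy, OpenCV 4.12 (cv2) and the standard library are available. Lean on these libraries where they do the work, as an engineer would, in place of code of your own. Each camera call takes 0.05 s, during which the arm holds its last target. There are 200 camera calls.

## Task

On the spring test rig, first slide the clear guard all the way down by the bar handle on its top. Then take the carriage by its bridge handle, draw it out against its spring until its pointer lines up with the black line on the index block, without stretching it well past the line, and finish while still holding it steady there: do not let go. Leave the parts lying around the rig where they are.

Things in the scene. Friction and masses are not known exactly. Their poses are not given: they have to be found in the camera images.
- rig: Spring test rig, fixed: aluminium base plate 12 mm thick with a carriage, a guard and a dark spring can (52 mm diameter, top at 68 mm, x +78 to +198). Origin on the bench on the rig's centreline, z up; offsets here are in rig axes, mm. The plate spans x -240 to +200, y -125 to +125. The carriage is drawn out along -x. Guard posts 26 x 20, 210 high, at x +55, y -115 and +115.
- guard (a joint): Height of the guard above its lowest position in m: 0 = fully down on its stop, up to 0.12. The guard is a clear panel 200 mm wide, 146 mm high, in an aluminium frame, standing across the rig at x +55 between the posts. Its stiff slide (about 6 N of friction, 0.3 kg) keeps it wherever it is left.
- guard_handle (a point): Centre of the guard's bar handle: a level steel bar along the rig's y, 110 mm long, 14 mm diameter, on a post at each end; 42 mm above the guard's top rail, so about 35 mm is free under the bar. 194 mm above the bench when the guard is down, higher by joint guard.
- carriage: Grey block 50 (x) x 120 (y) x 35 mm on rails, with a bridge handle on top, a pointer on its -y side and a rod into the spring can. Origin 12 mm above the bench under its middle; at rest at rig x -90. It slides along the rig's -x by up to 110 mm; a spring always pulls it back: 5 N at rest plus 1 N per 10 mm drawn out.
- pull_handle (a point): Centre of the carriage's bridge handle: a level steel bar along the rig's y, 90 mm long, 16 mm diameter, 107 mm above the bench, on a post at each end; 39 mm is free between the bar and the block below it.
- pointer_tip (a point): Tip of the dark, flat, tapering pointer on the carriage's -y side, 84 mm from the centreline, 55 mm above the bench, at the same rig x as the pull handle's bar.
- index_block: The index block, fixed on the base plate near its -y edge: a white-painted steel block 22 x 22 x 41 mm with a 3 mm wide black line across its top and down its sides and a small nib towards the pointer. Origin under its middle, on the line, on the base plate's top, at rig y -106; its axes are parallel to the rig's. The carriage is at the mark when the pointer tip has x = 0 in this frame.
- index_mark (a point): End of the index block's nib, in line with the black line, 55 mm above the bench: the point that the pointer tip must face (3 mm between them). It lies 40 to 90 mm from the resting pointer in the rig's -x.
- flanged_tube: Bystander: upright steel tube 96 mm high, with a 60 mm square foot and a 52 mm round flange on top; origin under its foot.
- motor: Bystander: small black square motor, 50 x 50 x 35 mm, shaft end up (65 mm in all); origin under its middle.
- screw_clamp: Bystander: steel parallel clamp of two bars and two screws, 90 x 50 x 22 mm, lying flat; origin under its middle.

How it is judged (in metres and radians):
On the way, in this order (a step that is already met when the one before it is completed fails the run):
1. the guard is fully down (within 6 mm of its stop) (value of joint guard below 0.006 m), for 0.2 s.
2. with the guard down, the fingers hold the carriage with its pointer within 5 mm of the index line (value of joint guard below 0.006 m and x of pointer_tip in the frame of index_block between -0.005 and 0.005 m and contact force between the fingers and carriage above 1.5 N), for 0.5 s.
At the end, for the whole second after the job is handed in: The guard is down (within 6 mm of its stop) and the carriage is held by the fingers (more than 1.5 N of contact), at rest (under 10 mm/s), with its pointer within 5 mm of the index line, through the last second (all of step 2 and linear speed of carriage below 0.01 m/s); the arm keeps its last pose, push and grip.
It fails at once if the carriage is drawn out more than 20 mm while the guard is up by more than 20 mm (distance of carriage from where it was at the start of the episode above 0.02 m and value of joint guard above 0.02 m).
It fails at once if the pointer is drawn more than 15 mm past the index line (x of pointer_tip in the frame of index_block below -0.015 m).
It fails at once if a bystander part is moved by more than 30 mm (distance of any of flanged_tube, motor, screw_clamp from where it was at the start of the episode above 0.03 m).
It also fails if it takes over 51 s, if anything falls off the work surface, if the arm or the gripper's body presses on something with over 40 N, if the wrist force passes 120 N, or if a joint passes its speed limit or range.

## Working session

There is one attempt and no reset: what is moved stays moved. The work goes in short steps, Python scripts to look and compute and a tool call to move; the robot and the scene stay as the last step left them, time stands still between calls to the robot, and variables do not carry over. Pictures are saved under pics/ and viewed, at most 10 in all, crops included, and the job is handed in when it is done.

Besides the shell and the picture viewer there is one more tool, called after "Emit:" as name(argument=value, ...) on one line, values as JSON. servo_tool: Moves the arm, as the interface text tells. Its arguments: {"type":"object","properties":{"plan":{"type":"array","items":{"type":"object","properties":{"xyz":{"type":"array","items":{"type":"number"}},"twist":{"type":"array","items":{"type":"number"}},"jaw":{"type":"number"}}}},"newtons":{"type":"number"}},"required":["plan"]}

```bash
mkdir -p pics; python3 - <<'E'
from cell import env
import cv2,pickle
d={}
for n in("scene","top"):
    c=env.read_camera(n); d[n]=c; cv2.imwrite(f"pics/{n}0.png",c["img"][:,:,::-1])
    print(n,c["camera_matrix"].tolist(),(-c["R"].T@c["t"]).tolist(),c["R"].tolist())
pickle.dump(d,open("c0.pkl","wb"))
print(env.get_obs())
E
```

```text
scene [[483.2157748637382, 0.0, 316.85143879831435], [0.0, 483.2157748637382, 241.23100104611657], [0.0, 0.0, 1.0]] [1.0472984184883085, -0.2391293101832819, 0.6018342154026062] [[0.5992874225056376, 0.800485894493126, 0.00877028757165856], [0.5524551518831399, -0.4056198358625729, -0.7281935552534067], [-0.5793512668358691, 0.44124242936549, -0.6853154223737519]]
top [[547.243822205556, 0.0, 332.3952550717577], [0.0, 547.243822205556, 239.7999942091679], [0.0, 0.0, 1.0]] [0.5989002464311173, 0.041302661678634923, 0.8994856615007883] [[0.01698363068597673, -0.9998543926259588, 0.0016582627346041076], [-0.9979520035187736, -0.01705356668232618, -0.061652044055952274], [0.0616713463578344, -0.000607791071076825, -0.9980963258265335]]
{'time_s': 0.1, 'qpos': array([71.10865275, 18.43761708, -4.01339406, 83.16963605,  1.29515068,
       78.53895768, -3.26206837]), 'joint_velocities': array([-0.02498767, -0.14041148,  0.04605245, -0.13561987, -0.05522553,
       -0.03822906,  0.03870861]), 'effort': array([-3.73662160e-04, -4.92571378e+01, -4.05887989e-01, -3.13398957e+01,
       -6.40452141e-02,  3.95718834e-02,  6.34483467e-05]), 'tool_pos': array([ 0.21899329, -0.61181021,  0.4037234 ]), 'tool_rot': array([-1.79899020e+02,  6.23104863e-03,  1.96969190e+01]), 'force': array([ 0.0888891 , -0.17071306,  0.38667079]), 'wrist_torque': array([0.00158503, 0.01548321, 0.0492244 ]), 'grasp_force': 0.0, 'grip_width': 0.08708802690242295}
```

View pics/top0.png

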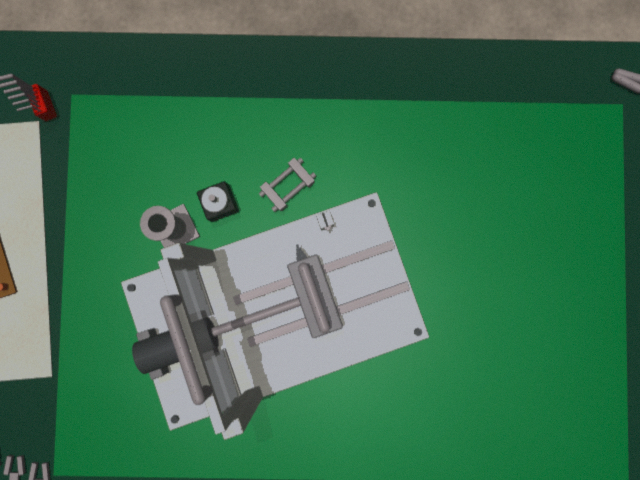

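View pics/scene0.png

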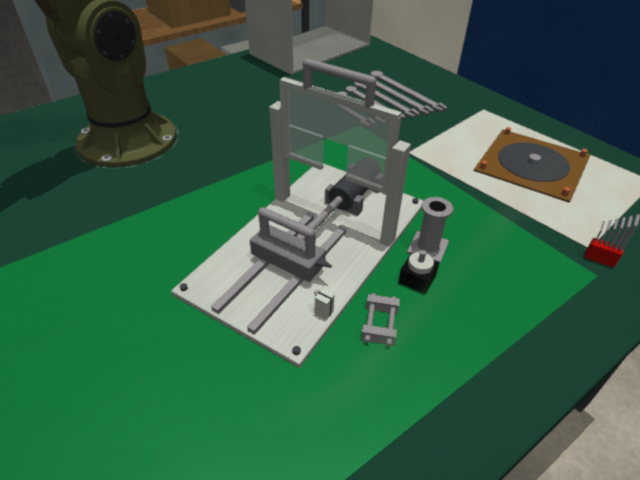

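The top view shows the rig with plate corners near (377,194), (428,338), (170,430) and (122,281). The guard is raised with its handle at about (168,300)-(198,400), the carriage bar is near (315,297), and the index block is at (326,221). The scene view agrees. I'll enlarge both to read them more closely.

```bash
python3 - <<'E'
import cv2
a=cv2.imread("pics/top0.png")[180:440,110:440]; cv2.imwrite("pics/topc.png",cv2.resize(a,None,fx=2.3,fy=2.3,interpolation=cv2.INTER_CUBIC))
a=cv2.imread("pics/scene0.png")[50:370,160:460]; cv2.imwrite("pics/scenec.png",cv2.resize(a,None,fx=1.85,fy=1.85,interpolation=cv2.INTER_CUBIC))
E
```

```text
(no output)
```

View pics/topc.png

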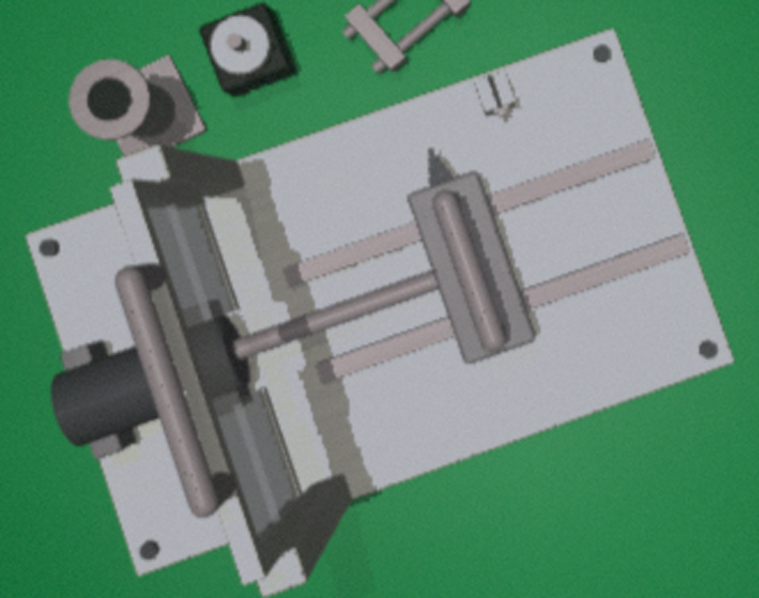

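View pics/scenec.png

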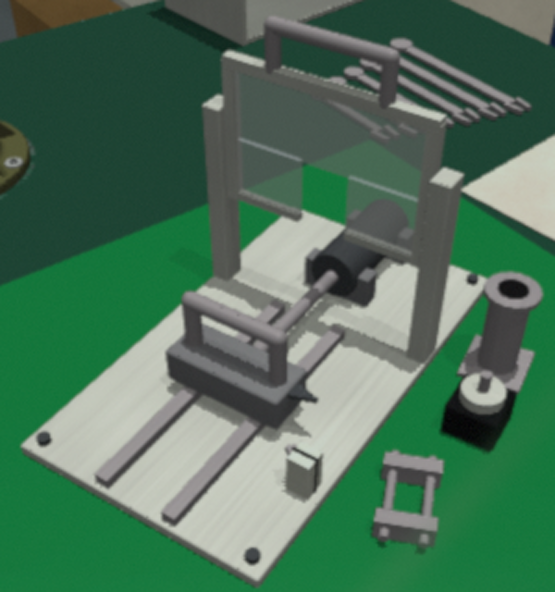

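The enlarged top crop puts the plate corners at (613,29), (733,361), (138,576), (26,234). The pull bar runs (447,200)-(492,343), the guard bar (130,275)-(203,508), the pointer tip is at (432,149) and the line on the block top is near (494,90). The scene crop puts the corners at (22,447), (257,583), the pull bar at (190,298)-(280,338), the guard bar at (272,25)-(391,55), the pointer tip at (316,399) and the nib near (290,450).

```bash
cat >fit.py <<'E'
import numpy as np,pickle
from scipy.optimize import least_squares
d=pickle.load(open("c0.pkl","rb"))
def proj(n,X):
    c=d[n];p=c["camera_matrix"]@(c["R"]@X+c["t"]);return p[:2]/p[2]
def px(n,U):
    s,o=(2.3,(110,180)) if n=="top" else (1.85,(160,50))
    return (np.array(U)+.5)/s-.5+o
def w(p,r):
    a=p[2];c,s=np.cos(a),np.sin(a);return np.array([p[0]+c*r[0]-s*r[1],p[1]+s*r[0]+c*r[1],r[2]])
# p: x,y,yaw,guard,carr x,index x
O=[("top",(613,29),lambda p:(-.24,-.125,.012)),("top",(733,361),lambda p:(-.24,.125,.012)),("top",(138,576),lambda p:(.2,.125,.012)),("top",(26,234),lambda p:(.2,-.125,.012)),
("scene",(22,447),lambda p:(-.24,.125,.012)),("scene",(257,583),lambda p:(-.24,-.125,.006)),
("top",(469,272),lambda p:(p[4],0,.107)),("top",(432,149),lambda p:(p[4],-.084,.055)),("scene",(235,317),lambda p:(p[4],0,.107)),("scene",(316,399),lambda p:(p[4],-.084,.055)),
("top",(166,391),lambda p:(.055,0,.194+p[3])),("scene",(331,39),lambda p:(.055,0,.194+p[3])),
("top",(494,89),lambda p:(p[5],-.106,.053)),("scene",(305,454),lambda p:(p[5],-.106,.053))]
f=lambda p:np.concatenate([proj(n,w(p,g(p)))-px(n,U) for n,U,g in O])
if __name__=="__main__":
    r=least_squares(f,[.5,.1,1.9,.1,-.09,-.15],loss="soft_l1");p=r.x
    print(p,np.degrees(p[2]))
    for o,e in zip(O,f(p).reshape(-1,2)):print(o[0],o[1],e.round(1))
    for k,q in dict(pull=(p[4],0,.107),mark=(p[5],0,.107),gh=(.055,0,.194+p[3])).items():print(k,w(p,q).round(4))
    pickle.dump(p,open("p.pkl","wb"))
E
python3 fit.py
```

```text
[ 0.53297517  0.15151217  1.92871844  0.10236758 -0.09010353 -0.14443885] 110.50742659281264
top (613, 29) [-0.  -0.9]
top (733, 361) [0.5 0.2]
top (138, 576) [-0.5  0.2]
top (26, 234) [-0.9  0.3]
scene (22, 447) [-1.6 -1.8]
scene (257, 583) [0.4 0.9]
top (469, 272) [-0.5 -0.8]
top (432, 149) [-1.3 -0.2]
scene (235, 317) [-1.   0.5]
scene (316, 399) [0.2 0.6]
top (166, 391) [-0.1 -0.4]
scene (331, 39) [-0.5 -0.1]
top (494, 89) [0.1 0.9]
scene (305, 454) [-0.4 -0.2]
pull [0.5645 0.0671 0.107 ]
mark [0.5836 0.0162 0.107 ]
gh [0.5137 0.203  0.2964]
```

```bash
cat >go.py <<'E'
import sys,numpy as np
from cell import env
from scipy.spatial.transform import Rotation as Ro
# go.py gx gy gz yaw : shift (tool axes, cm) to put grasp point there, tool down
x,y,z,yaw=map(float,sys.argv[1:5])
o=env.get_obs();R=Ro.from_euler("xyz",o["tool_rot"],degrees=True);T=Ro.from_euler("xyz",[180,0,yaw],degrees=True)
print("t",o["time_s"],"shift",(R.inv().apply(np.array([x,y,z+.164])-o["tool_pos"])*100).round(2),"twist",(R.inv()*T).as_rotvec(degrees=True).round(2),"F",o["force"].round(1),"tool",o["tool_pos"].round(4),o["tool_rot"].round(2),o["grip_width"].round(4),o["grasp_force"])
E
```

Emit:
servo_tool(plan=[{"xyz": [4,-1.5,-3],"twist": [0,0,0],"jaw": 0},{"xyz": [8,-3,-5],"twist": [0,0,0],"jaw": 0},{"xyz": [12,-4.5,-7],"twist": [0,0,0],"jaw": 0},{"xyz": [16,-6,-8],"twist": [0,0,0],"jaw": 0},{"xyz": [20,-8,-9],"twist": [0,0,0],"jaw": 0},{"xyz": [24,-9.5,-10],"twist": [0,0,0],"jaw": 0},{"xyz": [28,-11,-10],"twist": [0,0,0],"jaw": 0},{"xyz": [31.5,-12.5,-10],"twist": [0,0,0],"jaw": 0},{"xyz": [35,-14,-10],"twist": [0,0,0],"jaw": 0},{"xyz": [37,-15,-10],"twist": [0,0,0],"jaw": 0}])

```text
time_s: 0.93
tool_pos: [0.5156, -0.347, 0.5046]
tool_rot: [180.0, 0.0, 19.7]
force: [1.0, -1.3, -0.1]
grip_width: 0.0872
grasp_force: 0.0
```

```bash
python3 go.py .514 .203 .356 20.5
```

```text
Traceback (most recent call last):
  File "go.py", line 7, in <module>
    print("t",o["time_s"],"shift",(R.inv().apply(np.array([x,y,z+.164])-o["tool_pos"])*100).round(2),"twist",(R.inv()*T).as_rotvec(degrees=True).round(2),"F",o["force"].round(1),"tool",o["tool_pos"].round(4),o["tool_rot"].round(2),o["grip_width"].round(4),o["grasp_force"])
                                                                                                                                                                                                                                       ^^^^^^^^^^^^^^^^^^^^^
AttributeError: 'float' object has no attribute 'round'
```

```bash
sed -i 's/o\["grip_width"\].round(4)/o["grip_width"]/' go.py; python3 go.py .514 .203 .356 20.5
```

```text
t 0.9333 shift [ 18.37 -51.84  -1.55] twist [ 0.01  0.01 -0.82] F [ 1.  -1.3 -0.1] tool [ 0.5156 -0.347   0.5046] [1.7999e+02 1.0000e-02 1.9680e+01] 0.08722587596843731 0.0
```

Emit:
servo_tool(plan=[{"xyz": [1.3,-3.7,-1],"twist": [0,0,-0.8],"jaw": 0},{"xyz": [2.6,-7.4,-1.5],"twist": [0,0,-0.8],"jaw": 0},{"xyz": [3.9,-11.1,-1.5],"twist": [0,0,-0.8],"jaw": 0},{"xyz": [5.2,-14.8,-1.5],"twist": [0,0,-0.8],"jaw": 0},{"xyz": [6.5,-18.5,-1.5],"twist": [0,0,-0.8],"jaw": 0},{"xyz": [7.8,-22.2,-1.5],"twist": [0,0,-0.8],"jaw": 0},{"xyz": [9.1,-25.9,-1.5],"twist": [0,0,-0.8],"jaw": 0},{"xyz": [10.4,-29.6,-1.5],"twist": [0,0,-0.8],"jaw": 0},{"xyz": [11.7,-33.3,-1.5],"twist": [0,0,-0.8],"jaw": 0},{"xyz": [13,-37,-1.5],"twist": [0,0,-0.8],"jaw": 0}])

```text
time_s: 1.77
tool_pos: [0.5115, 0.0456, 0.5195]
tool_rot: [180.0, 0.0, 20.5]
force: [2.0, -0.5, -0.1]
grip_width: 0.087
grasp_force: 0.0
```

Emit:
servo_tool(plan=[{"xyz": [1.4,-4,0],"twist": [0,0,0],"jaw": 0},{"xyz": [2.7,-7.5,0],"twist": [0,0,0],"jaw": 0},{"xyz": [4,-11,0],"twist": [0,0,0],"jaw": 0},{"xyz": [5,-14,0],"twist": [0,0,0],"jaw": 0},{"xyz": [5.2,-14.8,0],"twist": [0,0,0],"jaw": 0},{"xyz": [5.2,-14.8,0],"twist": [0,0,0],"jaw": 0}])

```text
time_s: 2.27
tool_pos: [0.5078, 0.2039, 0.5193]
tool_rot: [-179.9, 0.0, 20.9]
force: [-0.8, -0.2, -0.5]
grip_width: 0.0871
grasp_force: 0.0
```

```bash
python3 go.py .514 .203 .296 20.5; python3 -c "
from cell import env;import cv2
c=env.read_camera('wrist');cv2.imwrite('pics/w1.png',c['img'][:,:,::-1])
import numpy as np
for X in [(.5137,.203,.296),(.5137-.0515,.203-.0193,.296),(.5137+.0515,.203+.0193,.296)]:
  p=c['camera_matrix']@(c['R']@np.array(X)+c['t']);print(p[:2]/p[2])"
```

```text
t 2.2667 shift [0.55 0.32 5.93] twist [-0.09  0.04  0.38] F [-0.8 -0.2 -0.5] tool [0.5078 0.2039 0.5193] [-1.7991e+02  4.0000e-02  2.0880e+01] 0.08710205482237592 0.0
[324.85228421 254.88443349]
[323.77445369 343.10738365]
[326.08035318 154.36411423]
```

View pics/w1.png

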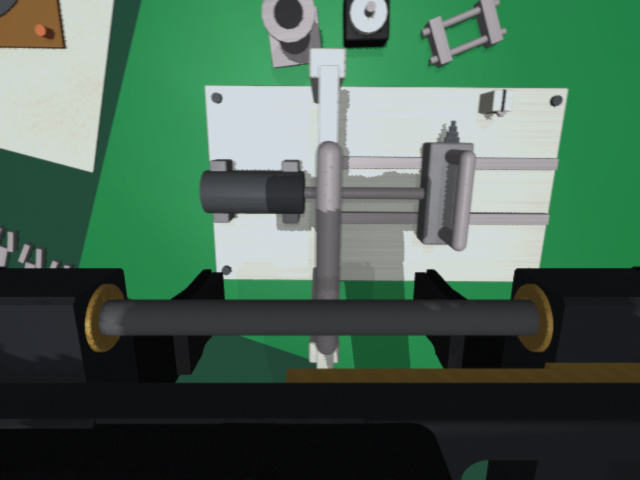

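The wrist view shows the guard bar vertical at column 328, rows 142-355. The prediction was column 325, so the fit holds and the bar lies between the open fingers. Descend and grip.

Emit:
servo_tool(plan=[{"xyz": [0.3,0.2,2],"twist": [0,0,0],"jaw": 0},{"xyz": [0.5,0.3,4],"twist": [0,0,0.3],"jaw": 0},{"xyz": [0.5,0.3,5.5],"twist": [0,0,0.3],"jaw": 0},{"xyz": [0.5,0.3,5.9],"twist": [0,0,0.3],"jaw": 0},{"xyz": [0.5,0.3,5.9],"twist": [0,0,0.3],"jaw": 0},{"xyz": [0.5,0.3,5.9],"twist": [0,0,0.3],"jaw": 0.5},{"xyz": [0.5,0.3,5.9],"twist": [0,0,0.3],"jaw": 1},{"xyz": [0.5,0.3,5.9],"twist": [0,0,0.3],"jaw": 1},{"xyz": [0.5,0.3,5.9],"twist": [0,0,0.3],"jaw": 1},{"xyz": [0.5,0.3,5.9],"twist": [0,0,0.3],"jaw": 1}], newtons=30)

```text
time_s: 3.15
tool_pos: [0.5147, 0.1996, 0.4613]
tool_rot: [180.0, -0.1, 20.2]
force: [-0.2, -0.7, -0.6]
grip_width: 0.0615
grasp_force: 0.0
```

Emit:
servo_tool(plan=[{"xyz": [0,0,0],"twist": [0,0,0],"jaw": 1},{"xyz": [0,0,0],"twist": [0,0,0],"jaw": 1},{"xyz": [0,0,0],"twist": [0,0,0],"jaw": 1},{"xyz": [0,0,0],"twist": [0,0,0],"jaw": 1}])

```text
time_s: 3.48
tool_pos: [0.5147, 0.1996, 0.4607]
tool_rot: [180.0, 0.0, 20.2]
force: [0.0, 1.0, 0.5]
grip_width: 0.0347
grasp_force: 0.0
```

Emit:
servo_tool(plan=[{"xyz": [0,0,0],"twist": [0,0,0],"jaw": 1},{"xyz": [0,0,0],"twist": [0,0,0],"jaw": 1},{"xyz": [0,0,0],"twist": [0,0,0],"jaw": 1},{"xyz": [0,0,0],"twist": [0,0,0],"jaw": 1},{"xyz": [0,0,0],"twist": [0,0,0],"jaw": 1}])

```text
time_s: 3.9
tool_pos: [0.5139, 0.2014, 0.4606]
tool_rot: [-179.8, -0.0, 20.3]
force: [-0.6, 5.1, -1.4]
grip_width: 0.0129
grasp_force: 30.0
```

Emit:
servo_tool(plan=[{"xyz": [0,-0.2,0.5],"twist": [0,0,0],"jaw": 1},{"xyz": [0,-0.2,1.5],"twist": [0,0,0],"jaw": 1},{"xyz": [0,-0.2,2.5],"twist": [0,0,0],"jaw": 1},{"xyz": [0,-0.2,3.5],"twist": [0,0,0],"jaw": 1},{"xyz": [0,-0.2,4.5],"twist": [0,0,0],"jaw": 1},{"xyz": [0,-0.2,5.5],"twist": [0,0,0],"jaw": 1},{"xyz": [0,-0.2,6.5],"twist": [0,0,0],"jaw": 1},{"xyz": [0,-0.2,7.5],"twist": [0,0,0],"jaw": 1},{"xyz": [0,-0.2,8.2],"twist": [0,0,0],"jaw": 1},{"xyz": [0,-0.2,8.8],"twist": [0,0,0],"jaw": 1}])

```text
time_s: 4.73
tool_pos: [0.5139, 0.2018, 0.3717]
tool_rot: [-180.0, 0.0, 20.2]
force: [-2.3, 3.8, 3.6]
grip_width: 0.0129
grasp_force: 30.0
```

Emit:
servo_tool(plan=[{"xyz": [0,0,0.3],"twist": [0,0,0],"jaw": 1},{"xyz": [0,0,0.6],"twist": [0,0,0],"jaw": 1},{"xyz": [0,0,0.9],"twist": [0,0,0],"jaw": 1},{"xyz": [0,0,1.1],"twist": [0,0,0],"jaw": 1},{"xyz": [0,0,1.2],"twist": [0,0,0],"jaw": 1},{"xyz": [0,0,1.2],"twist": [0,0,0],"jaw": 1}])

```text
time_s: 5.23
tool_pos: [0.5139, 0.2018, 0.3601]
tool_rot: [-180.0, 0.0, 20.2]
force: [-1.7, 4.4, 1.4]
grip_width: 0.0134
grasp_force: 30.0
```

Emit:
servo_tool(plan=[{"xyz": [0,0,0.1],"twist": [0,0,0],"jaw": 1},{"xyz": [0,0,0.2],"twist": [0,0,0],"jaw": 1},{"xyz": [0,0,0.3],"twist": [0,0,0],"jaw": 1},{"xyz": [0,0,0.3],"twist": [0,0,0],"jaw": 1}])

```text
time_s: 5.57
tool_pos: [0.5139, 0.2019, 0.3587]
tool_rot: [-180.0, -0.0, 20.2]
force: [-4.4, 3.1, 9.2]
grip_width: 0.0126
grasp_force: 30.0
```

Emit:
servo_tool(plan=[{"xyz": [0,0,0.2],"twist": [0,0,0],"jaw": 1},{"xyz": [0,0,0.3],"twist": [0,0,0],"jaw": 1},{"xyz": [0,0,0.3],"twist": [0,0,0],"jaw": 1},{"xyz": [0,0,0.3],"twist": [0,0,0],"jaw": 1}])

```text
time_s: 5.9
tool_pos: [0.5138, 0.2022, 0.3585]
tool_rot: [179.9, -0.1, 20.2]
force: [-11.1, 0.0, 26.9]
grip_width: 0.0133
grasp_force: 30.0
```

```bash
python3 go.py .514 .203 .194 20.5; python3 -c "
from cell import env;import cv2
c=env.read_camera('scene');cv2.imwrite('pics/s2.png',cv2.resize(c['img'][70:370,160:460,::-1],None,fx=2,fy=2))"
```

```text
t 5.9 shift [ 0.05 -0.07  0.05] twist [ 0.08 -0.05 -0.28] F [-11.1   0.   26.9] tool [0.5138 0.2022 0.3585] [ 1.7992e+02 -5.0000e-02  2.0220e+01] 0.013306245704351611 30.004458725452423
```

View pics/s2.png

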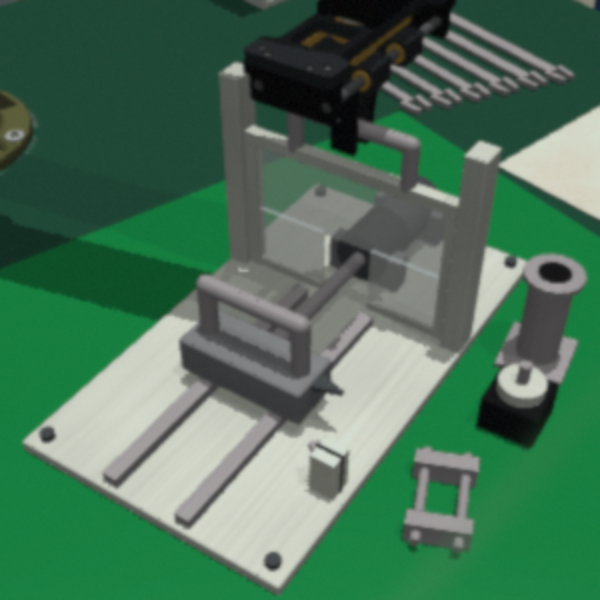

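The scene crop shows the guard's bottom on the plate, with its bar at about (370,130) in the fingers. The stop is confirmed by 27 N at z 0.3585, so the guard is down. Release and lift.

Emit:
servo_tool(plan=[{"xyz": [0,0,-0.4],"twist": [0,0,0],"jaw": 1},{"xyz": [0,0,-0.4],"twist": [0,0,0],"jaw": 0.6},{"xyz": [0,0,-0.4],"twist": [0,0,0],"jaw": 0},{"xyz": [0,0,-0.4],"twist": [0,0,0],"jaw": 0},{"xyz": [0,0,-0.4],"twist": [0,0,0],"jaw": 0},{"xyz": [0,0,-0.4],"twist": [0,0,0],"jaw": 0},{"xyz": [0,0,-0.4],"twist": [0,0,0],"jaw": 0},{"xyz": [0,0,-0.4],"twist": [0,0,0],"jaw": 0},{"xyz": [0,0,-0.4],"twist": [0,0,0],"jaw": 0},{"xyz": [0,0,-0.4],"twist": [0,0,0],"jaw": 0}])

```text
time_s: 6.78
tool_pos: [0.514, 0.2014, 0.3587]
tool_rot: [180.0, 0.0, 20.2]
force: [1.1, -0.6, -0.9]
grip_width: 0.0651
grasp_force: 0.0
```

Emit:
servo_tool(plan=[{"xyz": [0,0,0],"twist": [0,0,0],"jaw": 0},{"xyz": [0,0,0],"twist": [0,0,0],"jaw": 0},{"xyz": [0,0,-1],"twist": [0,0,0],"jaw": 0},{"xyz": [0,0,-3],"twist": [0,0,0],"jaw": 0},{"xyz": [0,0,-5],"twist": [0,0,0],"jaw": 0},{"xyz": [0,0,-7],"twist": [0,0,0],"jaw": 0},{"xyz": [0,0,-8],"twist": [0,0,0],"jaw": 0},{"xyz": [0,0,-8],"twist": [0,0,0],"jaw": 0}])

```text
time_s: 7.45
tool_pos: [0.5144, 0.202, 0.4417]
tool_rot: [180.0, -0.3, 20.2]
force: [0.1, 0.2, -0.1]
grip_width: 0.087
grasp_force: 0.0
```

```bash
python3 go.py .5645 .0671 .107 20.5
```

```text
t 7.45 shift [-0.05 14.38 17.08] twist [ 0.03 -0.29 -0.3 ] F [ 0.1  0.2 -0.1] tool [0.5144 0.202  0.4417] [179.97  -0.29  20.2 ] 0.08699599061926991 0.0
```

Emit:
servo_tool(plan=[{"xyz": [0,3,0],"twist": [0,0,-0.3],"jaw": 0},{"xyz": [0,6.5,0],"twist": [0,0,-0.3],"jaw": 0},{"xyz": [0,10,0],"twist": [0,0,-0.3],"jaw": 0},{"xyz": [0,13,0],"twist": [0,0,-0.3],"jaw": 0},{"xyz": [0,14.4,2],"twist": [0,0,-0.3],"jaw": 0},{"xyz": [0,14.4,5.5],"twist": [0,0,-0.3],"jaw": 0},{"xyz": [0,14.4,8],"twist": [0,0,-0.3],"jaw": 0},{"xyz": [0,14.4,10],"twist": [0,0,-0.3],"jaw": 0},{"xyz": [0,14.4,11],"twist": [0,0,-0.3],"jaw": 0},{"xyz": [0,14.4,11],"twist": [0,0,-0.3],"jaw": 0}])

```text
time_s: 8.28
tool_pos: [0.5625, 0.0659, 0.3254]
tool_rot: [-179.9, 0.3, 20.5]
force: [0.3, -0.8, -1.3]
grip_width: 0.0866
grasp_force: 0.0
```

```bash
python3 go.py .5645 .0671 .107 20.5; python3 -c "
from cell import env;import cv2
c=env.read_camera('wrist');cv2.imwrite('pics/w2.png',c['img'][:,:,::-1])
import numpy as np
for X in [(.5645,.0671,.107),(.5645-.042,.0671-.0158,.107),(.5645+.042,.0671+.0158,.107)]:
  p=c['camera_matrix']@(c['R']@np.array(X)+c['t']);print(p[:2]/p[2])"
```

```text
t 8.2833 shift [ 0.26 -0.04  5.44] twist [-0.11  0.33  0.01] F [ 0.3 -0.8 -1.3] tool [0.5625 0.0659 0.3254] [-179.89    0.33   20.51] 0.08662631402954118 0.0
[318.87407215 260.82759845]
[318.86974516 334.56833446]
[318.87890582 178.45186458]
```

View pics/w2.png

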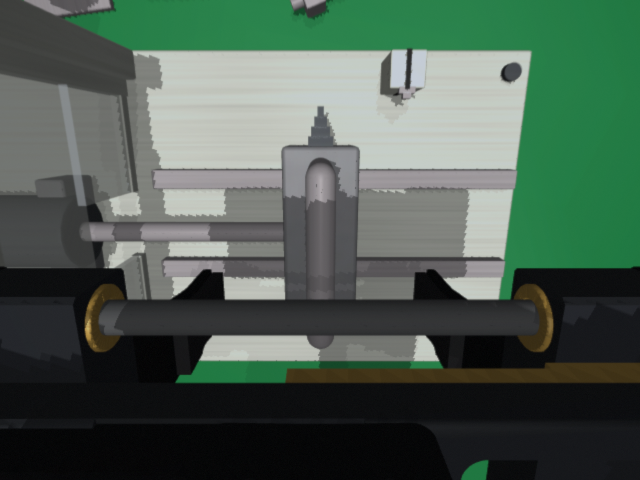

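The wrist view shows the pull bar vertical at column 320 (predicted 319), centred between the fingers. The pointer tip is at (320,107) and the black line at column 408. Descend and grip.

Emit:
servo_tool(plan=[{"xyz": [0.2,0,1.5],"twist": [0,0.3,0],"jaw": 0},{"xyz": [0.3,0,3],"twist": [0,0.3,0],"jaw": 0},{"xyz": [0.3,0,4.5],"twist": [0,0.3,0],"jaw": 0},{"xyz": [0.3,0,5.3],"twist": [0,0.3,0],"jaw": 0},{"xyz": [0.3,0,5.4],"twist": [0,0.3,0],"jaw": 0.5},{"xyz": [0.3,0,5.4],"twist": [0,0.3,0],"jaw": 1},{"xyz": [0.3,0,5.4],"twist": [0,0.3,0],"jaw": 1},{"xyz": [0.3,0,5.4],"twist": [0,0.3,0],"jaw": 1},{"xyz": [0.3,0,5.4],"twist": [0,0.3,0],"jaw": 1},{"xyz": [0.3,0,5.4],"twist": [0,0.3,0],"jaw": 1}], newtons=40)

```text
time_s: 9.17
tool_pos: [0.5668, 0.0674, 0.2754]
tool_rot: [180.0, -0.4, 20.5]
force: [-0.6, -0.1, 0.2]
grip_width: 0.055
grasp_force: 0.0
```

Emit:
servo_tool(plan=[{"xyz": [0,0,0],"twist": [0,0,0],"jaw": 1},{"xyz": [0,0,0],"twist": [0,0,0],"jaw": 1},{"xyz": [0,0,0],"twist": [0,0,0],"jaw": 1},{"xyz": [0,0,0],"twist": [0,0,0],"jaw": 1},{"xyz": [0,0,0],"twist": [0,0,0],"jaw": 1},{"xyz": [0,0,0],"twist": [0,0,0],"jaw": 1},{"xyz": [0,0,0],"twist": [0,0,0],"jaw": 1}])

```text
time_s: 9.75
tool_pos: [0.5666, 0.067, 0.2746]
tool_rot: [180.0, -0.3, 20.5]
force: [0.9, -1.1, -0.1]
grip_width: 0.0146
grasp_force: 40.0
```

```bash
python3 go.py .5836 .0162 .107 20.5
```

```text
t 9.75 shift [-0.19  5.36  0.37] twist [ 0.03 -0.3  -0.01] F [ 0.9 -1.1 -0.1] tool [0.5666 0.067  0.2746] [179.97  -0.3   20.49] 0.014633466810707546 39.99998688697815
```

Emit:
servo_tool(plan=[{"xyz": [0,0.4,0],"twist": [0,0,0],"jaw": 1},{"xyz": [0,1,0],"twist": [0,0,0],"jaw": 1},{"xyz": [0,1.6,0],"twist": [0,0,0],"jaw": 1},{"xyz": [0,2.3,0],"twist": [0,0,0],"jaw": 1},{"xyz": [0,3,0],"twist": [0,0,0],"jaw": 1},{"xyz": [0,3.6,0],"twist": [0,0,0],"jaw": 1},{"xyz": [0,4.2,0],"twist": [0,0,0],"jaw": 1},{"xyz": [0,4.6,0],"twist": [0,0,0],"jaw": 1},{"xyz": [0,4.8,0],"twist": [0,0,0],"jaw": 1},{"xyz": [0,4.8,0],"twist": [0,0,0],"jaw": 1}])

```text
time_s: 10.58
tool_pos: [0.5823, 0.0256, 0.2746]
tool_rot: [-179.7, -0.2, 20.6]
force: [-4.6, 7.8, 4.1]
grip_width: 0.0149
grasp_force: 40.0
```

```bash
python3 go.py .5836 .0162 .107 20.5; python3 -c "
from cell import env;import cv2,pickle
w=env.read_camera('wrist');t=env.read_camera('top');s=env.read_camera('scene');pickle.dump(dict(wrist=w,top=t,scene=s),open('c3.pkl','wb'))
cv2.imwrite('pics/w3.png',cv2.resize(w['img'][0:160,260:460,::-1],None,fx=4,fy=3.75*4/3.75,interpolation=cv2.INTER_CUBIC)[:600])"
```

```text
t 10.5833 shift [-0.22  0.93  0.36] twist [-0.35 -0.22  0.13] F [-4.6  7.8  4.1] tool [0.5823 0.0256 0.2746] [-179.65   -0.22   20.63] 0.014936661592360494 40.00357389450073
```

View pics/w3.png

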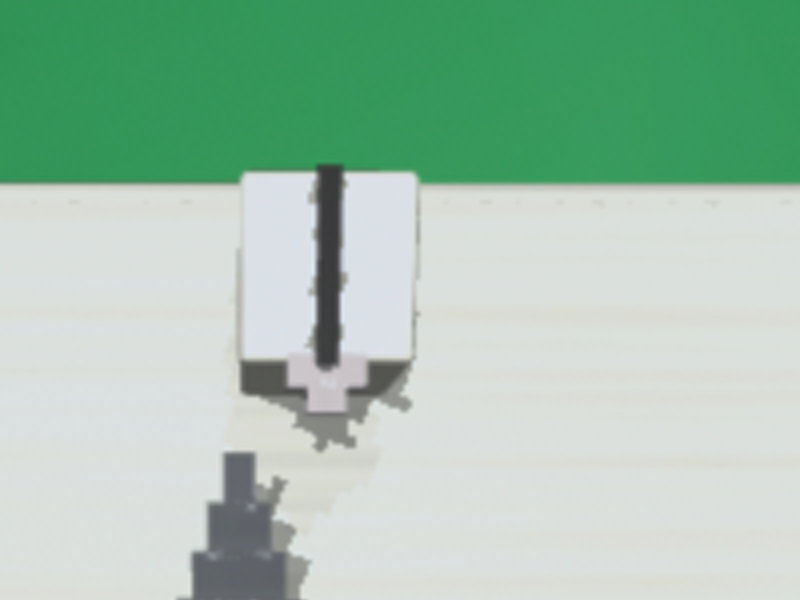

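The wrist crop shows the pointer tip at (238,455) and the nib and line at column 327. The block's 22 mm spans 174 px (7.9 px/mm), so about 11 mm remains. I'll go 10 mm and look again.

Emit:
servo_tool(plan=[{"xyz": [0,0.3,0],"twist": [0,0,0],"jaw": 1},{"xyz": [0,0.6,0],"twist": [0,0,0],"jaw": 1},{"xyz": [0,0.8,0],"twist": [0,0,0],"jaw": 1},{"xyz": [0,1,0],"twist": [0,0,0],"jaw": 1},{"xyz": [0,1,0],"twist": [0,0,0],"jaw": 1},{"xyz": [0,1,0],"twist": [0,0,0],"jaw": 1},{"xyz": [0,1,0],"twist": [0,0,0],"jaw": 1}])

```text
time_s: 11.32
tool_pos: [0.5856, 0.0172, 0.2746]
tool_rot: [-179.6, -0.2, 20.7]
force: [-4.6, 9.2, 3.6]
grip_width: 0.0148
grasp_force: 40.0
```

```bash
python3 go.py .5836 .0162 .107 20.5; python3 -c "
from cell import env;import cv2
w=env.read_camera('wrist')
cv2.imwrite('pics/w4.png',cv2.resize(w['img'][0:150,260:460,::-1],None,fx=4,fy=4,interpolation=cv2.INTER_CUBIC))"
```

```text
t 11.3167 shift [-0.22  0.02  0.36] twist [-0.39 -0.2   0.19] F [-4.6  9.2  3.6] tool [0.5856 0.0172 0.2746] [-179.61   -0.2    20.68] 0.01479483332701027 40.006442070007324
```

View pics/w4.png

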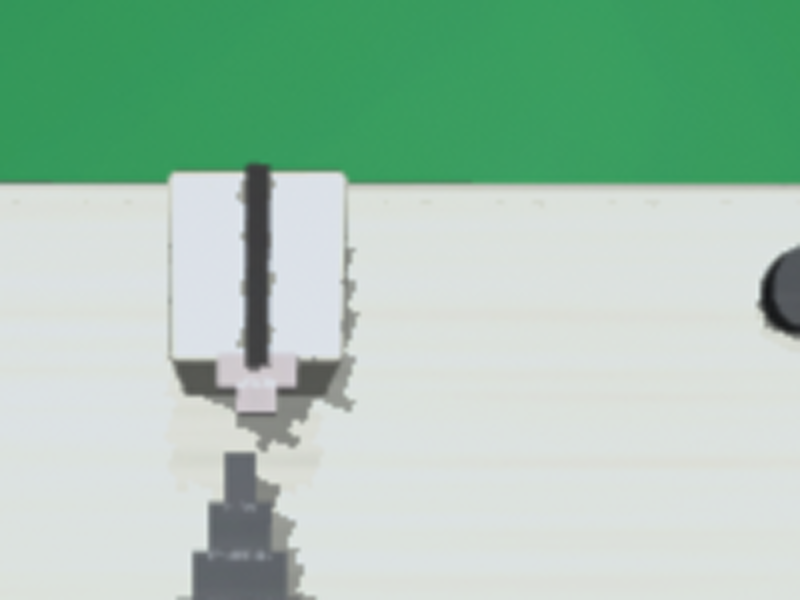

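The tip is now at column 239 and the line and nib at 256, leaving 17 px, about 2.1 mm. One more 2 mm, then hold and measure.

Emit:
servo_tool(plan=[{"xyz": [0,0.1,0],"twist": [0,0,0],"jaw": 1},{"xyz": [0,0.2,0],"twist": [0,0,0],"jaw": 1},{"xyz": [0,0.2,0],"twist": [0,0,0],"jaw": 1},{"xyz": [0,0.2,0],"twist": [0,0,0],"jaw": 1},{"xyz": [0,0.2,0],"twist": [0,0,0],"jaw": 1},{"xyz": [0,0.2,0],"twist": [0,0,0],"jaw": 1},{"xyz": [0,0.2,0],"twist": [0,0,0],"jaw": 1},{"xyz": [0,0.2,0],"twist": [0,0,0],"jaw": 1},{"xyz": [0,0.2,0],"twist": [0,0,0],"jaw": 1},{"xyz": [0,0.2,0],"twist": [0,0,0],"jaw": 1}])

```text
time_s: 12.2
tool_pos: [0.5862, 0.0156, 0.2746]
tool_rot: [-179.6, -0.2, 20.7]
force: [-6.5, 8.9, 4.9]
grip_width: 0.0151
grasp_force: 40.0
```

```bash
python3 go.py .5836 .0162 .107 20.5; python3 -c "
from cell import env;import cv2
w=env.read_camera('wrist')
cv2.imwrite('pics/w5.png',cv2.resize(w['img'][0:150,260:460,::-1],None,fx=4,fy=4,interpolation=cv2.INTER_CUBIC))"
```

```text
t 12.2 shift [-0.22 -0.15  0.36] twist [-0.41 -0.19  0.2 ] F [-6.5  8.9  4.9] tool [0.5862 0.0156 0.2746] [-179.59   -0.19   20.7 ] 0.015093411963473387 40.00748813152313
```

View pics/w5.png

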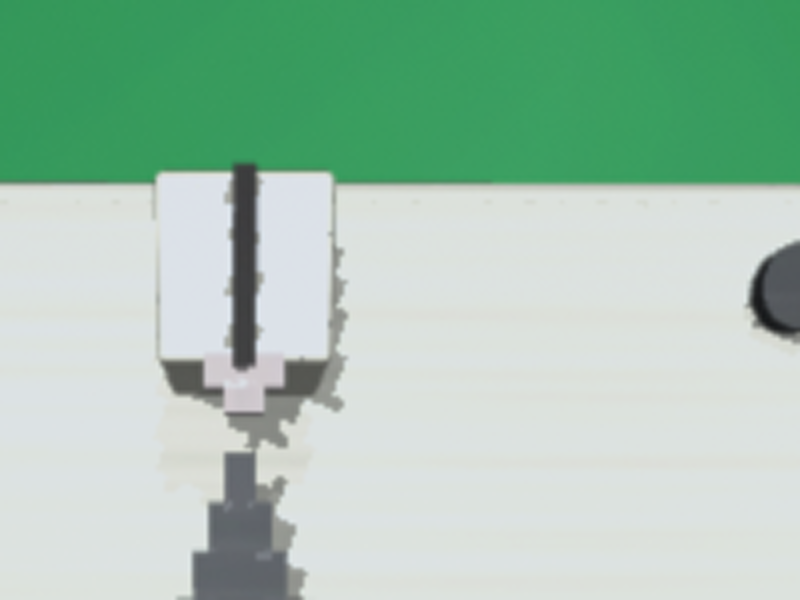

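The tip is at column 239 and the line at 244, within about 0.6 mm, with a steady 40 N grip. It has been held there for over 0.5 s. I'm handing it in.

```bash
python3 -c "
from cell import env
print(env.sign_off())"
```

```text
the job is handed in; nothing more can be done
None
```

The guard is down on its stop and the carriage is held steady at 40 N with its pointer about 0.6 mm short of the index line; I handed the job in at about 12 s, and the sign-off returned no verdict.

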